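# Refill the care-capsule magazine in the sterilisation room

## Robot

A 6-joint arm with a two-finger parallel gripper is mounted at the origin on the work surface. World frame = base frame: x ahead of the robot, y to its left, z up, the work surface at z = 0. Lengths are in mm, angles in rad, forces in N, time in s.
With the tool pointing down it reaches from about 325 to 1000 mm from the base axis. Payload 5.1 kg.
Tool frame: the origin (TCP) lies midway between the tips of the shut fingers; the grasp point (between the pads) lies robot.pinch_z behind it (robot.pinch_z is the distance from the TCP to the grasp point, in mm); z points along the fingers, y is the line along which they close (so a half turn about z gives the same grasp; the last joint's range is limited). The gripper opens to 85 mm and grips with 20 to 120 N. Pads are 22 mm wide; open, the fingers measure 114 mm over their backs; the gripper's body (76 mm by 85 mm) begins 54 mm behind the grasp point. The pads swing forward as they close: fully open they stand 13 mm farther back than shut.
Start: joints at [1.185, 0.124, 1.65, -0, 1.367, -0.083], TCP at [193.847, 620.41, 231.322] pointing down, gripper open.
Joint ranges: [-2.61, 2.61], [-1.02, 2.33], [0.03, 2.71], [-1.35, 4.49], [0.32, 2.68], [-2.91, 2.91]. Speed limits (rad/s): [2.57, 2.57, 3.14, 3.14, 3.14, 3.14].

## Interface

Orientations are given as a rotation vector (axis times angle).
In Python, from cell import robot, cams gives the robot as it stands (robot), with the cameras (cams).
- The arm moves only by the tool shift_gripper, called as name(argument=value, ...), one argument or row to a line, values as JSON. Schema: {"type":"object","properties":{"ticks":{"type":"array","items":{"type":"array","prefixItems":[{"type":"number"},{"type":"array","items":{"type":"number"},"minItems":3,"maxItems":3},{"type":"array","items":{"type":"number"},"minItems":3,"maxItems":3}],"minItems":3,"maxItems":3},"minItems":1,"maxItems":10},"clamp_n":{"type":"number"},"only":{"type":"string"},"quiet":{"type":"boolean"},"lines":{"type":"string"}},"required":["ticks"],"additionalProperties":false}. ticks is a list of rows, 1 to 10 of them, each written [opening, [dx, dy, dz], [rx, ry, rz]]: the finger opening in mm, then dx, dy, dz in mm, then a rotation vector rx, ry, rz in rad; each row is the pose to reach, as a shift and turn from the pose commanded when the call began, along the tool's axes at that moment; what a row does not reach only later rows make up. A row lasts 1/12 s, in which the tool goes at most 41.7 mm and 0.125 rad, less where a joint would pass 70% of its speed; a pose out of reach is approached as far as the arm can. The fingers move at their own pace and stop on an object; clamp_n is the grip in N (left out, the last holds). Time passes only in rows, so rows that do not move let the fingers close. The tool returns the time, the measured TCP pose, the force, the opening and the grip force at its end. only (a regular expression) keeps the lines of the reply that match it, lines (a string "A,B") keeps lines A to B, and quiet returns only ok. Input that does not fit is refused with a message, and nothing moves.
- robot.read_state(): the state, without advancing time (a new reading comes with each control period).
- cams.camera(name): name is "scene" or "top" or "wrist"; returns a dict with "frame" (384x512x3 uint8, blue, green, red), "vertical_fov" (degrees; the focal length in pixels is half the picture's height over the tangent of half this angle, whatever the lens; pixels are square), "cx", "cy" (the principal point, pixels), "distortion" ([k1, k2, p1, p2, k3] as OpenCV has them; the pictures are not rectified), "rvec" (rotation vector, rad) and "tvec" (3), from world to camera coordinates, as OpenCV has them; the wrist camera has in their place "hand_eye" (4x4, takes a point from camera to tool coordinates, whose origin is the TCP and whose axes are the flange's). Camera axes: x right, y down, z forward; pixel columns grow to the right and rows downward; lengths in mm; the calibration is good to about 2 mm. A picture is of the moment at which its call begins: read the wrist's pose just before it. There is no depth.
- robot.close_job(): hands the job in; it is judged then, once.
The state is a dict: "time_s": time; "q": joint angles; "dq": joint speeds; "joint_efforts": joint torques, N m; "position": TCP position; "ee_rot": TCP orientation; "contact_force": force on the tool from outside, world axes, zero at the start; "wrist_torque": the same for the moment, N m; "gripper_width": finger opening in mm; "grip_force": force on a finger pad.
Only numpy, scipy, OpenCV 4.12 (cv2) and the standard library are available. Lean on these libraries where they do the work, as an engineer would, in place of code of your own. Each camera call takes 0.05 s, during which the arm holds its last target. There are 200 camera calls.

## Task

Refill the tube magazine for the dental handpiece care unit: put both green capsules into the clear tube through its blue funnel, one on top of the other, coloured half up, so that the first rests on the tube's floor and the second sits on it. Either green one may go first. Leave the orange capsule, the blue capsule and the soap bottle standing where they are.

Things in the scene. Friction and masses are not known exactly. Their poses are not given: they have to be found in the camera images.
- green_1: Green capsule: rigid sealed cylinder, 40 mm diameter, 36 mm tall, about 60 g, white body with green top half and a thin green ring near its foot; stands upright on the counter, coloured half up. Origin: centre of its underside, z axis up along the cylinder. To be loaded; green_2 is identical.
- green_2: Green capsule: rigid sealed cylinder, 40 mm diameter, 36 mm tall, about 60 g, white body with green top half and a thin green ring near its foot; stands upright on the counter, coloured half up. Origin: centre of its underside, z axis up along the cylinder. To be loaded; identical to green_1.
- magazine: The tube magazine, fixed to the counter, upright, 122 mm tall: black foot 110 x 110 x 16 mm, clear vertical tube (bore 50 mm, outside 58 mm), blue funnel at its top, 84 mm across outside and about 76 mm inside at the rim, narrowing over 22 mm to the bore. Origin: centre of the foot's underside, on the tube's axis; z up, x and y along the foot's sides.
- tube_mouth (a point): Centre of the funnel's rim, on the tube's axis, 122 mm above the counter; nothing of the magazine is higher. A capsule let go upright in the funnel slides down the tube by its own weight.
- tube_floor (a point): Centre of the floor inside the magazine's tube, 102 mm straight below tube_mouth (20 mm above the counter). The first capsule stands on it; the second one stands 36 mm higher, on the first.
- orange: Orange capsule, a bystander: rigid sealed cylinder, 40 mm diameter, 36 mm tall, about 60 g, white body with orange top half and a thin orange ring near its foot; stands upright on the counter, coloured half up. Origin: centre of its underside, z axis up along the cylinder. Not to be moved.
- blue: Blue capsule, a bystander: rigid sealed cylinder, 40 mm diameter, 36 mm tall, about 60 g, white body with blue top half and a thin blue ring near its foot; stands upright on the counter, coloured half up. Origin: centre of its underside, z axis up along the cylinder. Not to be moved.
- soap: Green glass soap bottle with a white cap, 64 mm diameter, 150 mm tall, a bystander standing upright. Origin: centre of its underside, z up. Not to be moved.

How it is judged:
By the outcome, as a careful person would: the job done as asked, in the order asked, and still so for the second after the job is handed in, with the robot touching nothing.
It also fails if it takes over 54 s, if anything falls off the work surface, if the arm or the gripper's body presses on something with over 40 N, if the wrist force passes 120 N, or if a joint passes its speed limit or range.

## Working session

There is one attempt and no reset: what is moved stays moved. The work goes in short steps, Python scripts to look and compute and a tool call to move; the robot and the scene stay as the last step left them, time stands still between calls to the robot, and variables do not carry over. Pictures are saved under pics/ and viewed, at most 11 in all, crops included, and the job is handed in when it is done.

```bash
ls; mkdir -p pics
```

Run:
```python
from cell import robot, cams
import cv2
s=robot.read_state();print(s['position'],s['ee_rot'],s['time_s'],robot.pinch_z,s['gripper_width'])
for n in('scene','top'):
    c=cams.camera(n);cv2.imwrite(f'pics/{n}.png',cv2.resize(c['frame'],(768,576)));print(n,{k:v for k,v in c.items() if k!='frame'})
```

```text
cell.py
pics
[193.61619701 619.86539287 230.08021443] [-4.73756613e-01 -3.10515902e+00  3.02850498e-03] 0.0 18.700000000000003 85.03271326858116
scene {'vertical_fov': 48.710101451707715, 'cx': 258.0124571043788, 'cy': 196.69975823966521, 'distortion': array([-0.04405473,  0.        ,  0.        ,  0.        ,  0.        ]), 'rvec': array([ 2.32997741,  0.87691981, -0.32159386]), 'tvec': array([-409.70205363, -250.7619074 , 1223.69425101])}
top {'vertical_fov': 47.46677300144388, 'cx': 255.4690267709037, 'cy': 185.2014492790777, 'distortion': array([-0.06315802,  0.        ,  0.        ,  0.        ,  0.        ]), 'rvec': array([ 2.07392026, -2.12141318,  0.25690616]), 'tvec': array([-10.21512148, 616.65160733, 936.98792762])}
```

View pics/top.png

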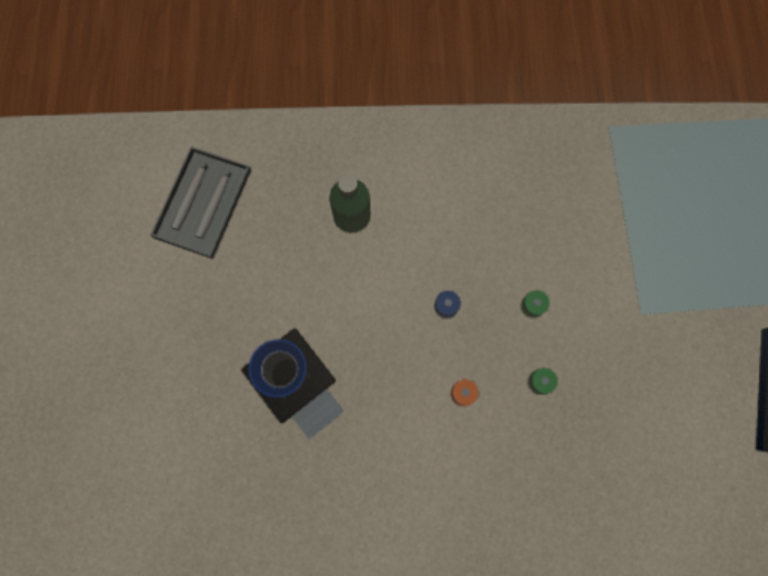

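View pics/scene.png

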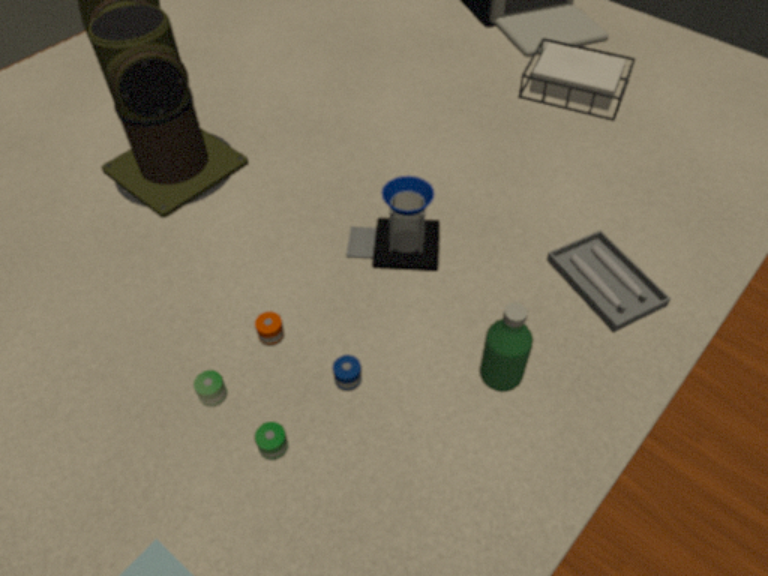

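The top view shows the green capsules' caps at (537,302) and (545,380), orange at (465,392), blue at (448,302), and the funnel rim centred at about (278,368). In the scene view the greens are at (209,379) and (270,434), and the rim is at about (408,195).

Create h.py:
```python
import numpy as np,cv2
from cell import robot, cams
from scipy.spatial.transform import Rotation as R
def K(c):
    f=c['frame'].shape[0]/2/np.tan(np.radians(c['vertical_fov']/2))
    return np.array([[f,0,c['cx']],[0,f,c['cy']],[0,0,1.]])
def ext(c,s=None):
    "camera->world rotation, camera centre"
    if 'hand_eye' in c:
        H=np.array(c['hand_eye']);T=R.from_rotvec(s['ee_rot']).as_matrix()
        return T@H[:3,:3],T@H[:3,3]+s['position']
    M=R.from_rotvec(c['rvec']).as_matrix();return M.T,-M.T@c['tvec']
def at(c,uv,z,s=None):
    A,o=ext(c,s);p=cv2.undistortPoints(np.array([[uv]],float),K(c),c['distortion'])[0,0]
    d=A@[*p,1];return o+d*(z-o[2])/d[2]
def tool(s,p):
    "shift to world TCP p in the tool axes"
    return R.from_rotvec(s['ee_rot']).as_matrix().T@(np.array(p)-s['position'])
```

Run:
```python
from h import *
np.set_printoptions(precision=1,suppress=True)
P={'scene':dict(gA=(209,379),gB=(270,433),o=(268,322),b=(347,362),rim=(408,195),soapcap=(515,314)),
'top':dict(gA=(545,380),gB=(537,302),o=(465,392),b=(448,302),rim=(278,368),soapcap=(348,184))}
Z=dict(rim=122,soapcap=150)
for n in P:
    c=cams.camera(n)
    for k,v in P[n].items(): print(n,k,at(c,(np.array(v)+.5)/1.5-.5,Z.get(k,36)))
s=robot.read_state();print(R.from_rotvec(s['ee_rot']).as_matrix())
cc=cams.camera('wrist');print(cc['hand_eye'],cc['vertical_fov']);cv2.imwrite('pics/w.png',cv2.resize(cc['frame'],(768,576)))
```

```text
scene gA [ 454.2 -268.8   36. ]
scene gB [ 579.4 -268.    36. ]
scene o [ 442.4 -148.5   36. ]
scene b [ 579.1 -122.2   36. ]
scene rim [480.6 124.8 122. ]
scene soapcap [745.6  20.2 150. ]
top gA [ 456.9 -271.6   36. ]
top gB [ 580.7 -268.4   36. ]
top o [ 441.8 -146.1   36. ]
top b [ 584.  -126.2   36. ]
top rim [476.2 129.3 122. ]
top soapcap [741.8  25.5 150. ]
[[-1.   0.3 -0. ]
 [ 0.3  1.  -0. ]
 [ 0.  -0.  -1. ]]
[[   0.    -0.9   -0.3   85.5]
 [   1.     0.    -0.     0.2]
 [   0.    -0.3    0.9 -141.9]
 [   0.     0.     0.     1. ]] 62.01038308259222
```

View pics/w.png

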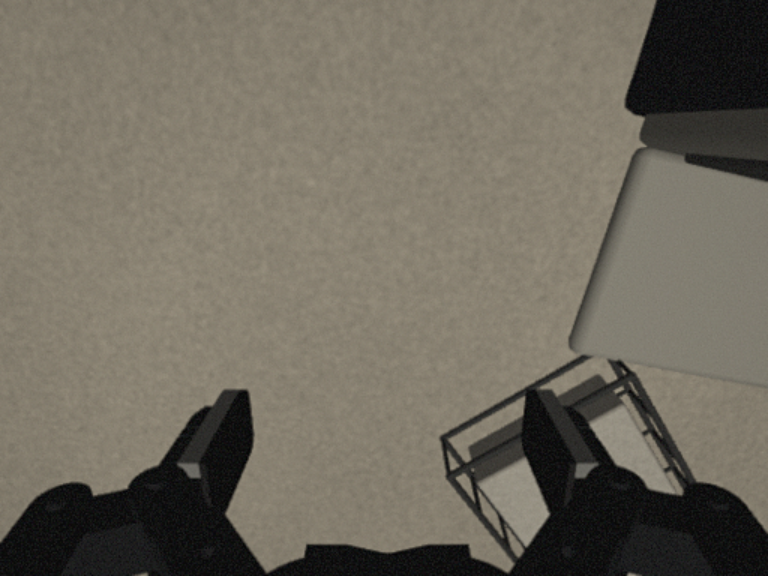

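shift_gripper(
  ticks=[
    [85, [-42, -38, -20], [0, 0, 0]],
    [85, [-419, -385, -20], [0, 0, 0]],
    [85, [-419, -385, -20], [0, 0, 0]],
    [85, [-419, -385, -20], [0, 0, 0]],
    [85, [-419, -385, -20], [0, 0, 0]],
    [85, [-419, -385, -20], [0, 0, 0]],
    [85, [-419, -385, -20], [0, 0, 0]],
    [85, [-419, -385, -20], [0, 0, 0]],
    [85, [-419, -385, -20], [0, 0, 0]],
    [85, [-419, -385, -20], [0, 0, 0]],
  ],
  clamp_n=40,
)

```text
time_s: 1.08
position: [402.0, 260.1, 249.7]
ee_rot: [0.473, 3.105, 0.001]
contact_force: [0.8, 0.6, -0.1]
gripper_width: 84.8
grip_force: 0.0
```

Run:
```python
from h import *
print(tool(robot.read_state(),[478,127,250]))
```

```text
[-112.22388802 -104.41499683   -0.25887299]
```

shift_gripper(
  ticks=[
    [85, [-112, -104, 0], [0, 0, 0]],
    [85, [-112, -104, 0], [0, 0, 0]],
    [85, [-112, -104, 0], [0, 0, 0]],
    [85, [-112, -104, 0], [0, 0, 0]],
    [85, [-112, -104, 0], [0, 0, 0]],
    [85, [-112, -104, 0], [0, 0, 0]],
    [85, [-112, -104, 0], [0, 0, 0]],
  ],
)

```text
time_s: 1.67
position: [477.1, 129.5, 249.4]
ee_rot: [-0.474, -3.105, -0.0]
contact_force: [0.4, 0.2, -0.1]
gripper_width: 85.2
grip_force: 0.0
```

Run:
```python
from h import *
s=robot.read_state();c=cams.camera('wrist');print(s['position'],s['dq'])
cv2.imwrite('pics/w2.png',cv2.resize(c['frame'],(768,576)))
import pickle;pickle.dump((s,c),open('w2.pkl','wb'))
```

```text
[477.13935857 129.48971033 249.36661349] [ 0.02711058 -0.00480346  0.00248056 -0.00096905 -0.00048346  0.00093655]
```

View pics/w2.png

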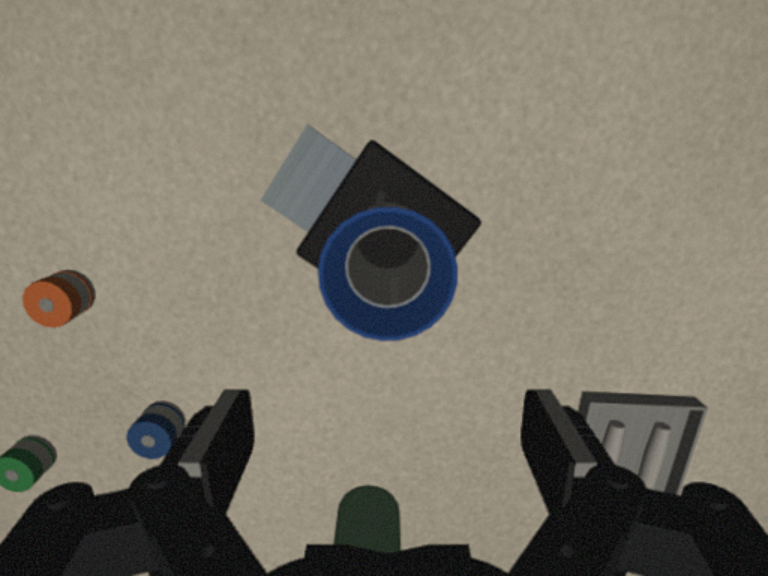

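The funnel rim is centred at about (388,273) with its outer edge spanning x 319–458, the tube bore is visible inside it, and the soap bottle is at the bottom centre.

Add to h.py:
```python
def blob(c,s,lo,hi,z):
    "circles (centre, radius) seen at height z of blobs of a hue"
    h=cv2.cvtColor(cv2.GaussianBlur(c['frame'],(3,3),0),cv2.COLOR_BGR2HSV);m=cv2.inRange(h,lo,hi)
    m=cv2.morphologyEx(m,cv2.MORPH_OPEN,np.ones((3,3)))
    out=[]
    for k in cv2.findContours(m,cv2.RETR_EXTERNAL,cv2.CHAIN_APPROX_NONE)[0]:
        if cv2.contourArea(k)>150:
            w=np.array([at(c,p,z,s)[:2] for p in k[:,0]],np.float32)
            e=cv2.fitEllipse(w);out.append((np.round(e[0],1),np.round(e[1],1)))
    return out
```

Run:
```python
from h import *
import pickle
s,c=pickle.load(open('w2.pkl','rb'))
print(blob(c,s,(105,110,40),(130,255,255),122))
for uv in((388.5,273.5),):print(at(c,(np.array(uv)+.5)/1.5-.5,122,s))
print(at(c,(np.array((46,305))+.5)/1.5-.5,36,s),at(c,(np.array((148,441))+.5)/1.5-.5,36,s))
print(tool(s,[580,-290,250]),s['q'])
```

```text
[(array([534.5, -55.1]), array([28.3, 29.8])), (array([473. , 131.2]), array([80.4, 80.6]))]
[472.16174737 132.16816636 122.        ]
[ 439.41894975 -145.86660121   36.        ] [ 580.74051532 -125.05849512   36.        ]
[-223.38275961 -369.66438821   -0.84415751] [ 1.56124262e-01 -2.39487323e-01  1.96741982e+00  4.55664193e-04
  1.41412917e+00 -1.11163793e+00]
```

shift_gripper(
  ticks=[
    [85, [-223, -370, 0], [0, 0, 0]],
    [85, [-223, -370, 0], [0, 0, 0]],
    [85, [-223, -370, 0], [0, 0, 0]],
    [85, [-223, -370, 0], [0, 0, 0]],
    [85, [-223, -370, 0], [0, 0, 0]],
    [85, [-223, -370, 0], [0, 0, 0]],
    [85, [-223, -370, 0], [0, 0, 0]],
    [85, [-223, -370, 0], [0, 0, 0]],
    [85, [-223, -370, 0], [0, 0, 0]],
    [85, [-223, -370, 0], [0, 0, 0]],
  ],
)

```text
time_s: 2.55
position: [577.1, -275.7, 249.6]
ee_rot: [0.47, 3.106, 0.0]
contact_force: [0.3, 0.7, -0.3]
gripper_width: 85.3
grip_force: 0.0
```

shift_gripper(
  ticks=[
    [85, [-12, -19, 0], [0, 0, 0]],
    [85, [-12, -19, 0], [0, 0, 0]],
    [85, [-12, -19, 0], [0, 0, 0]],
    [85, [-12, -19, 0], [0, 0, 0]],
  ],
)

```text
time_s: 2.88
position: [582.4, -295.3, 249.3]
ee_rot: [-0.471, -3.106, -0.001]
contact_force: [-0.5, -0.1, -0.1]
gripper_width: 85.2
grip_force: 0.0
```

Run:
```python
from h import *
s=robot.read_state();c=cams.camera('wrist');print(s['position'],s['dq'])
cv2.imwrite('pics/w3.png',cv2.resize(c['frame'],(768,576)))
import pickle;pickle.dump((s,c),open('w3.pkl','wb'))
print(blob(c,s,(45,80,40),(80,255,255),36))
```

```text
[ 582.37263673 -295.32866107  249.34117412] [ 0.01123925 -0.01692072  0.01184573 -0.00163961 -0.0009458  -0.00026439]
[(array([ 576.7, -268.1]), array([37.6, 40. ])), (array([ 454.5, -271. ]), array([37.6, 39.5]))]
```

View pics/w3.png

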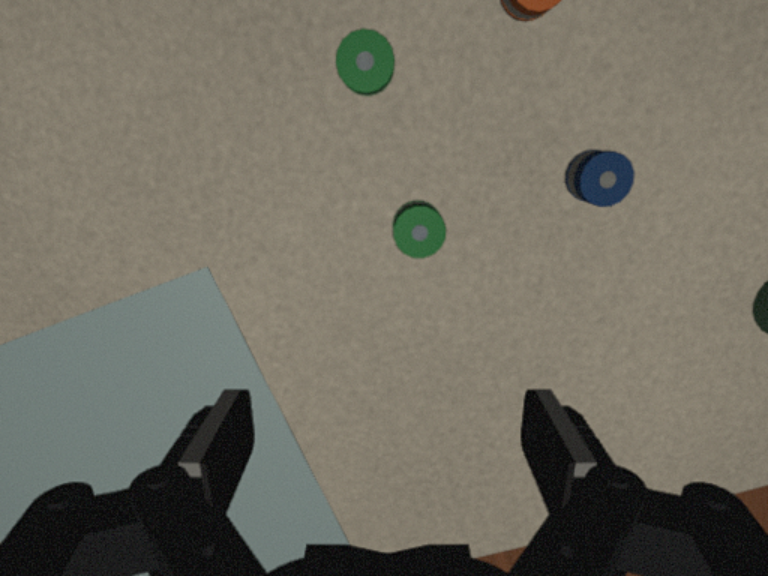

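Both green capsules are upright, with cap spots at (365,61) and (420,233), and the space around each is clear. I'll take the lower one in the picture (gB) first.

shift_gripper(
  ticks=[
    [85, [12, 25, 30], [0, 0, 0]],
    [85, [12, 25, 70], [0, 0, 0]],
    [85, [12, 25, 110], [0, 0, 0]],
    [85, [12, 25, 150], [0, 0, 0]],
    [85, [12, 25, 190], [0, 0, 0]],
    [85, [12, 25, 215], [0, 0, 0]],
    [85, [12, 25, 230], [0, 0, 0]],
    [85, [12, 25, 241], [0, 0, 0]],
    [85, [12, 25, 241], [0, 0, 0]],
    [85, [12, 25, 241], [0, 0, 0]],
  ],
  clamp_n=40,
)

```text
time_s: 3.77
position: [579.1, -269.7, 9.9]
ee_rot: [0.472, 3.104, -0.001]
contact_force: [-0.3, 0.8, 0.4]
gripper_width: 84.9
grip_force: 0.0
```

Run:
```python
from h import *
s=robot.read_state();c=cams.camera('wrist');print(s['position'])
cv2.imwrite('pics/w4.png',c['frame'])
```

```text
[ 579.06129958 -269.67896002    9.87292663]
```

View pics/w4.png

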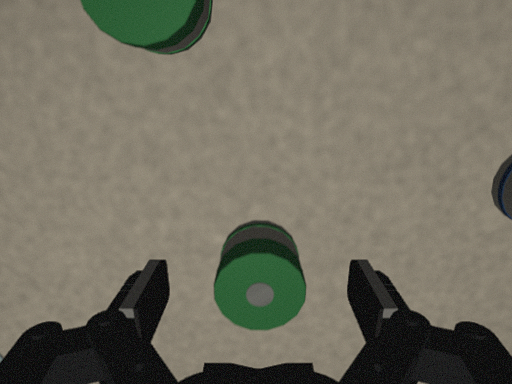

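The capsule's cap at (260,293) sits centred between the pads, whose inner edges are at x 168 and 348. I'll close on it and then lift.

shift_gripper(
  ticks=[
    [30, [0, 0, 0], [0, 0, 0]],
    [30, [0, 0, 0], [0, 0, 0]],
    [30, [0, 0, 0], [0, 0, 0]],
    [30, [0, 0, 0], [0, 0, 0]],
    [30, [0, 0, 0], [0, 0, 0]],
    [30, [0, 0, 0], [0, 0, 0]],
    [30, [0, 0, 0], [0, 0, 0]],
    [30, [0, 0, 0], [0, 0, 0]],
    [30, [0, 0, 0], [0, 0, 0]],
    [30, [0, 0, 0], [0, 0, 0]],
  ],
  clamp_n=40,
)

```text
time_s: 4.65
position: [578.9, -270.2, 9.8]
ee_rot: [0.474, 3.104, -0.001]
contact_force: [-0.4, 0.9, 5.7]
gripper_width: 38.8
grip_force: 40.6
```

shift_gripper(
  ticks=[
    [30, [0, 0, -15], [0, 0, 0]],
    [30, [0, 0, -55], [0, 0, 0]],
    [30, [0, 0, -95], [0, 0, 0]],
    [30, [0, 0, -135], [0, 0, 0]],
    [30, [0, 0, -175], [0, 0, 0]],
    [30, [0, 0, -200], [0, 0, 0]],
    [30, [0, 0, -200], [0, 0, 0]],
  ],
)

```text
time_s: 5.23
position: [581.1, -271.5, 218.1]
ee_rot: [0.472, 3.093, -0.008]
contact_force: [1.2, -0.0, 0.6]
gripper_width: 39.0
grip_force: 40.4
```

Run:
```python
from h import *
s=robot.read_state();print(tool(s,[475,131,210]))
```

```text
[221.39182105 352.58496401   4.03011196]
```

shift_gripper(
  ticks=[
    [30, [22, 35, 0], [0, 0, 0]],
    [30, [44, 71, 0], [0, 0, 0]],
    [30, [67, 106, 0], [0, 0, 0]],
    [30, [89, 141, 0], [0, 0, 0]],
    [30, [111, 177, 0], [0, 0, 0]],
    [30, [133, 212, 0], [0, 0, 0]],
    [30, [155, 247, 0], [0, 0, 0]],
    [30, [177, 283, 0], [0, 0, 0]],
    [30, [200, 318, 0], [0, 0, 0]],
    [30, [215, 341, 0], [0, 0, 0]],
  ],
)

```text
time_s: 6.07
position: [472.4, 122.5, 207.8]
ee_rot: [-0.471, -3.104, -0.001]
contact_force: [0.3, -0.1, -1.8]
gripper_width: 38.7
grip_force: 40.6
```

shift_gripper(
  ticks=[
    [30, [5, 10, 0], [0, 0, 0]],
    [30, [5, 10, 0], [0, 0, 0]],
    [30, [5, 10, 0], [0, 0, 0]],
    [30, [5, 10, 0], [0, 0, 0]],
  ],
)

```text
time_s: 6.4
position: [472.9, 129.8, 208.2]
ee_rot: [-0.475, -3.105, 0.001]
contact_force: [0.1, -1.0, 0.1]
gripper_width: 38.7
grip_force: 40.6
```

Run:
```python
from h import *
s=robot.read_state();c=cams.camera('wrist');print(s['position'],tool(s,[475,131,170]))
cv2.imwrite('pics/w5.png',c['frame'])
import pickle;pickle.dump((s,c),open('w5.pkl','wb'))
print(blob(c,s,(105,110,40),(130,255,255),122))
```

```text
[472.89714069 129.83954118 208.20439927] [-1.67043417  1.76935359 38.20240624]
[(array([525.1, -44.7]), array([24.2, 35.8])), (array([470.6, 131.9]), array([69.9, 76.3]))]
```

View pics/w5.png

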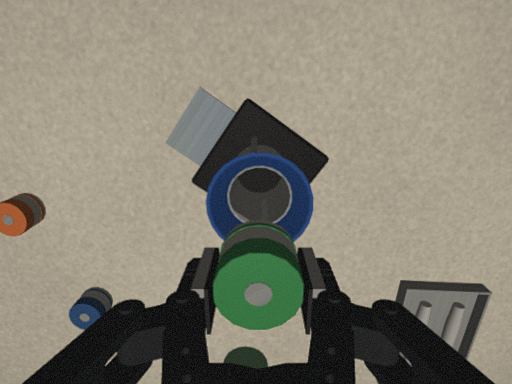

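The capsule is held upright with its cap at (258,290), over a funnel whose rim spans x 207–313. I'll check the capsule's position in the hand against the rim.

Run:
```python
from h import *
import pickle
s,c=pickle.load(open('w5.pkl','rb'))
z=s['position'][2]+26
print(at(c,(258,290),z,s),at(c,(207,203),122,s),at(c,(313,203),122,s))
print(blob(c,s,(45,80,40),(80,255,255),z))
```

```text
[470.24622764 131.01318208 234.20439927] [460.23825074  93.33549539 122.        ] [484.3233154  170.41425318 122.        ]
[(array([468.7, 131.4]), array([39.2, 45.3]))]
```

shift_gripper(
  ticks=[
    [30, [-2, 1, 20], [0, 0, 0]],
    [30, [-2, 1, 45], [0, 0, 0]],
    [30, [-2, 1, 65], [0, 0, 0]],
    [30, [-2, 1, 78], [0, 0, 0]],
    [30, [-2, 1, 86], [0, 0, 0]],
    [30, [-2, 1, 89], [0, 0, 0]],
    [30, [-2, 1, 89], [0, 0, 0]],
    [30, [-2, 1, 89], [0, 0, 0]],
    [30, [-2, 1, 89], [0, 0, 0]],
  ],
)

```text
time_s: 7.2
position: [476.0, 131.2, 120.9]
ee_rot: [0.474, 3.103, 0.001]
contact_force: [0.1, 0.1, -0.7]
gripper_width: 38.9
grip_force: 40.6
```

No contact, so I'll open slightly first, then wider while rising.

shift_gripper(
  ticks=[
    [43, [0, 0, 0], [0, 0, 0]],
    [44, [0, 0, 0], [0, 0, 0]],
    [45, [0, 0, 0], [0, 0, 0]],
    [46, [0, 0, 0], [0, 0, 0]],
    [46, [0, 0, 0], [0, 0, 0]],
    [46, [0, 0, 0], [0, 0, 0]],
    [48, [0, 0, -15], [0, 0, 0]],
    [60, [0, 0, -50], [0, 0, 0]],
    [85, [0, 0, -90], [0, 0, 0]],
    [85, [0, 0, -90], [0, 0, 0]],
  ],
)

```text
time_s: 8.03
position: [479.2, 132.0, 218.5]
ee_rot: [0.472, 3.092, 0.007]
contact_force: [2.0, 0.5, 0.3]
gripper_width: 81.4
grip_force: 0.0
```

shift_gripper(
  ticks=[
    [85, [0, 0, -30], [0, 0, 0]],
    [85, [0, 0, -30], [0, 0, 0]],
    [85, [0, 0, -30], [0, 0, 0]],
  ],
)

```text
time_s: 8.28
position: [476.1, 131.4, 241.6]
ee_rot: [0.473, 3.101, 0.002]
contact_force: [-0.2, -0.4, -0.6]
gripper_width: 85.1
grip_force: 0.0
```

Run:
```python
from h import *
s=robot.read_state();c=cams.camera('wrist');d=cams.camera('scene');print(s['position'],tool(s,[520,-271,250]),tool(s,[454.5,-271,150]))
cv2.imwrite('pics/w6.png',np.hstack([c['frame'][100:300,150:400],d['frame'][100:300,180:400]]))
```

```text
[476.1449647  131.44472384 241.61145422] [-161.89531675 -371.04352326   -8.48515338] [ -98.97157175 -390.77632613   91.22176116]
```

View pics/w6.png

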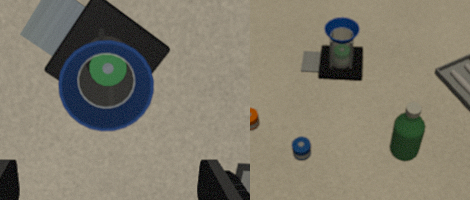

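The wrist view shows the capsule in the tube, green side up, with its spot at (258,169) in the full frame. I'll check its depth, because in the scene view it looks high.

Run:
```python
from h import *
s=robot.read_state();c=cams.camera('wrist');d=cams.camera('scene')
for z in(20,40,56,70,90,100,110):print(z,at(c,(258,169),z,s)[:2])
a=cv2.resize(c['frame'][120:250,190:320],(390,390),interpolation=3);b=cv2.resize(d['frame'][110:188,230:308],(390,390),interpolation=3)
cv2.imwrite('pics/w7.png',np.hstack([a,b]))
A,o=ext(d);M=A.T
for z in(20,38,56,100,122):print(z,cv2.projectPoints(np.array([[475.,130,z]]),d['rvec'],d['tvec'],K(d),d['distortion'])[0].ravel())
```

```text
20 [479.97365592 129.77992928]
40 [475.16301866 131.28681743]
56 [471.31450885 132.49232795]
70 [467.94706277 133.54714965]
90 [463.13642552 135.0540378 ]
100 [460.73110689 135.80748188]
110 [458.32578826 136.56092595]
20 [270.81857198 158.15407431]
38 [270.92417802 153.09817445]
56 [271.03243112 147.90802092]
100 [271.30880018 134.62274788]
122 [271.45359998 127.64190513]
```

View pics/w7.png

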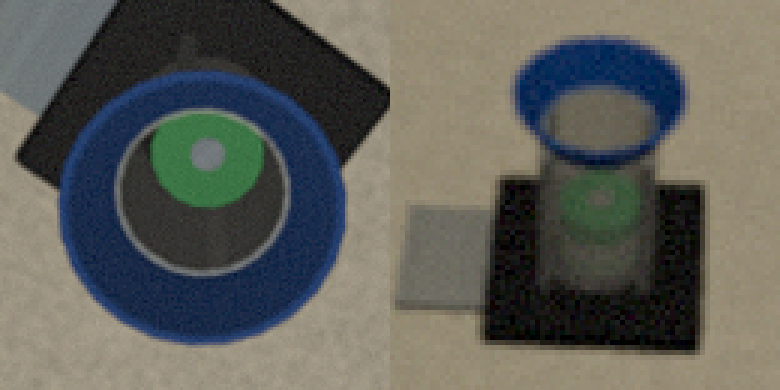

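The first capsule is on the floor with its cap at z≈55 by both cameras. Now the second one.

shift_gripper(
  ticks=[
    [85, [-101, -390, 0], [0, 0, 0]],
    [85, [-101, -390, 0], [0, 0, 0]],
    [85, [-101, -390, 0], [0, 0, 0]],
    [85, [-101, -390, 0], [0, 0, 0]],
    [85, [-101, -390, 0], [0, 0, 0]],
    [85, [-101, -390, 0], [0, 0, 0]],
    [85, [-101, -390, 0], [0, 0, 0]],
    [85, [-101, -390, 0], [0, 0, 0]],
    [85, [-101, -390, 0], [0, 0, 0]],
    [85, [-101, -390, 0], [0, 0, 0]],
  ],
)

```text
time_s: 9.32
position: [453.8, -274.1, 238.1]
ee_rot: [-0.477, -3.103, -0.0]
contact_force: [0.1, 0.4, 0.6]
gripper_width: 84.7
grip_force: 0.0
```

shift_gripper(
  ticks=[
    [85, [0, 0, 0], [0, 0, 0]],
    [85, [0, 0, 0], [0, 0, 0]],
    [85, [0, 0, 0], [0, 0, 0]],
  ],
)

```text
time_s: 9.57
position: [454.7, -270.5, 238.3]
ee_rot: [-0.474, -3.104, -0.002]
contact_force: [0.5, 0.8, -0.7]
gripper_width: 85.1
grip_force: 0.0
```

Run:
```python
from h import *
s=robot.read_state();c=cams.camera('wrist');print(s['position'],tool(s,[456.8,-271,10]))
print(blob(c,s,(45,80,40),(80,255,255),36))
```

```text
[ 454.6603087  -270.54706148  238.31701317] [-2.63899081e+00 -5.30901219e-02  2.28312231e+02]
[(array([ 452.3, -270.4]), array([37.7, 40.2]))]
```

shift_gripper(
  ticks=[
    [85, [-1, 0, 40], [0, 0, 0]],
    [85, [-1, 0, 80], [0, 0, 0]],
    [85, [-1, 0, 120], [0, 0, 0]],
    [85, [-1, 0, 160], [0, 0, 0]],
    [85, [-1, 0, 190], [0, 0, 0]],
    [85, [-1, 0, 212], [0, 0, 0]],
    [85, [-1, 0, 228], [0, 0, 0]],
    [85, [-1, 0, 228], [0, 0, 0]],
    [85, [-1, 0, 228], [0, 0, 0]],
    [70, [-1, 0, 228], [0, 0, 0]],
  ],
)

```text
time_s: 10.45
position: [457.1, -271.2, 12.9]
ee_rot: [0.471, 3.104, -0.002]
contact_force: [0.9, -0.6, 0.9]
gripper_width: 75.1
grip_force: 0.0
```

shift_gripper(
  ticks=[
    [30, [0, 0, 0], [0, 0, 0]],
    [30, [0, 0, 0], [0, 0, 0]],
    [30, [0, 0, 0], [0, 0, 0]],
    [30, [0, 0, 0], [0, 0, 0]],
    [30, [0, 0, 0], [0, 0, 0]],
    [30, [0, 0, 0], [0, 0, 0]],
    [30, [0, 0, 0], [0, 0, 0]],
    [30, [0, 0, 0], [0, 0, 0]],
    [30, [0, 0, 0], [0, 0, 0]],
    [30, [0, 0, 0], [0, 0, 0]],
  ],
  clamp_n=40,
)

```text
time_s: 11.28
position: [457.1, -272.2, 13.3]
ee_rot: [0.474, 3.103, -0.002]
contact_force: [-0.8, 1.0, 6.5]
gripper_width: 38.8
grip_force: 40.6
```

shift_gripper(
  ticks=[
    [30, [0, 0, -15], [0, 0, 0]],
    [30, [0, 0, -55], [0, 0, 0]],
    [30, [0, 0, -95], [0, 0, 0]],
    [30, [0, 0, -135], [0, 0, 0]],
    [30, [0, 0, -175], [0, 0, 0]],
    [30, [0, 0, -200], [0, 0, 0]],
    [30, [0, 0, -200], [0, 0, 0]],
    [30, [0, 0, -200], [0, 0, 0]],
    [30, [0, 0, -200], [0, 0, 0]],
  ],
)

```text
time_s: 12.03
position: [455.3, -271.0, 210.3]
ee_rot: [-0.474, -3.104, -0.001]
contact_force: [-0.5, 0.3, -1.2]
gripper_width: 38.3
grip_force: 40.5
```

Run:
```python
from h import *
s=robot.read_state();print(tool(s,[475.5,131,210]))
```

```text
[100.67437267 389.69507494   0.69671769]
```

shift_gripper(
  ticks=[
    [30, [10, 39, 0], [0, 0, 0]],
    [30, [20, 78, 0], [0, 0, 0]],
    [30, [30, 117, 0], [0, 0, 0]],
    [30, [40, 156, 0], [0, 0, 0]],
    [30, [50, 195, 0], [0, 0, 0]],
    [30, [60, 234, 0], [0, 0, 0]],
    [30, [70, 273, 0], [0, 0, 0]],
    [30, [80, 312, 0], [0, 0, 0]],
    [30, [90, 351, 0], [0, 0, 0]],
    [30, [97, 378, 0], [0, 0, 0]],
  ],
)

```text
time_s: 12.87
position: [474.3, 121.1, 208.6]
ee_rot: [-0.47, -3.101, 0.001]
contact_force: [0.3, -0.1, -0.7]
gripper_width: 38.4
grip_force: 40.7
```

shift_gripper(
  ticks=[
    [30, [3, 12, 0], [0, 0, 0]],
    [30, [3, 12, 0], [0, 0, 0]],
    [30, [3, 12, 0], [0, 0, 0]],
    [30, [3, 12, 0], [0, 0, 0]],
  ],
)

```text
time_s: 13.2
position: [476.4, 129.5, 210.3]
ee_rot: [-0.475, -3.104, 0.002]
contact_force: [-0.2, 0.2, -0.1]
gripper_width: 38.8
grip_force: 40.7
```

Run:
```python
from h import *
s=robot.read_state();c=cams.camera('wrist');print(s['position'])
cv2.imwrite('pics/w8.png',c['frame'])
print(blob(c,s,(105,110,40),(130,255,255),122),blob(c,s,(45,80,40),(80,255,255),s['position'][2]+23))
import pickle;pickle.dump((s,c),open('w8.pkl','wb'))
```

```text
[476.42675588 129.47325542 210.34591757]
[(array([527.4, -46. ]), array([25.5, 34.1])), (array([470.7, 131.8]), array([70. , 76.4]))] [(array([470. , 131.8]), array([39.2, 44.7])), (array([427.8, 145.8]), array([12.8, 15.9]))]
```

View pics/w8.png

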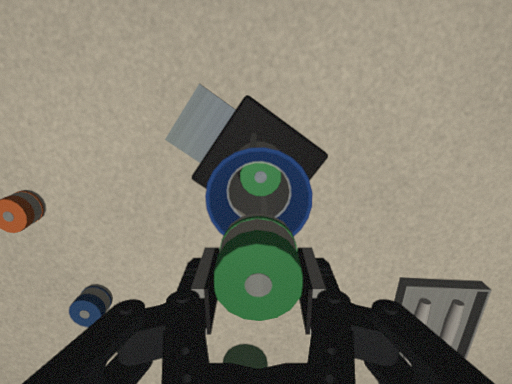

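The second capsule is held upright with its spot at (258,285), its offset matches the first one's, and the first is visible in the tube at (260,177). I'll lower and release it the same way.

shift_gripper(
  ticks=[
    [30, [0, 1, 20], [0, 0, 0]],
    [30, [0, 1, 45], [0, 0, 0]],
    [30, [0, 1, 65], [0, 0, 0]],
    [30, [0, 1, 78], [0, 0, 0]],
    [30, [0, 1, 86], [0, 0, 0]],
    [30, [0, 1, 90], [0, 0, 0]],
    [30, [0, 1, 90], [0, 0, 0]],
    [30, [0, 1, 90], [0, 0, 0]],
    [30, [0, 1, 90], [0, 0, 0]],
  ],
)

```text
time_s: 14.0
position: [478.1, 131.7, 122.9]
ee_rot: [0.474, 3.103, 0.001]
contact_force: [0.4, -0.7, -0.5]
gripper_width: 38.4
grip_force: 40.7
```

shift_gripper(
  ticks=[
    [43, [0, 0, 0], [0, 0, 0]],
    [44, [0, 0, 0], [0, 0, 0]],
    [45, [0, 0, 0], [0, 0, 0]],
    [46, [0, 0, 0], [0, 0, 0]],
    [46, [0, 0, 0], [0, 0, 0]],
    [46, [0, 0, 0], [0, 0, 0]],
    [48, [0, 0, -15], [0, 0, 0]],
    [60, [0, 0, -50], [0, 0, 0]],
    [85, [0, 0, -90], [0, 0, 0]],
    [85, [0, 0, -90], [0, 0, 0]],
  ],
)

```text
time_s: 14.83
position: [481.4, 132.4, 220.6]
ee_rot: [0.472, 3.092, 0.007]
contact_force: [0.8, 0.9, 1.1]
gripper_width: 81.3
grip_force: 0.0
```

shift_gripper(
  ticks=[
    [85, [0, 0, -30], [0, 0, 0]],
    [85, [0, 0, -30], [0, 0, 0]],
    [85, [0, 0, -30], [0, 0, 0]],
    [85, [0, 0, -30], [0, 0, 0]],
  ],
)

```text
time_s: 15.17
position: [477.0, 131.6, 241.0]
ee_rot: [-0.474, -3.105, 0.0]
contact_force: [-0.5, 0.6, -0.5]
gripper_width: 85.2
grip_force: 0.0
```

Run:
```python
from h import *
s=robot.read_state();c=cams.camera('wrist');d=cams.camera('scene');t=cams.camera('top')
a=cv2.resize(c['frame'][120:250,190:320],(390,390),interpolation=3);b=cv2.resize(d['frame'][110:188,230:308],(390,390),interpolation=3)
cv2.imwrite('pics/w9.png',np.hstack([a,b]))
print(blob(t,None,(5,120,60),(18,255,255),36))
```

```text
[(array([ 441.8, -145.3]), array([36.5, 39. ])), (array([1042.6,   48.4]), array([ 228.8, 2242.8]))]
```

View pics/w9.png

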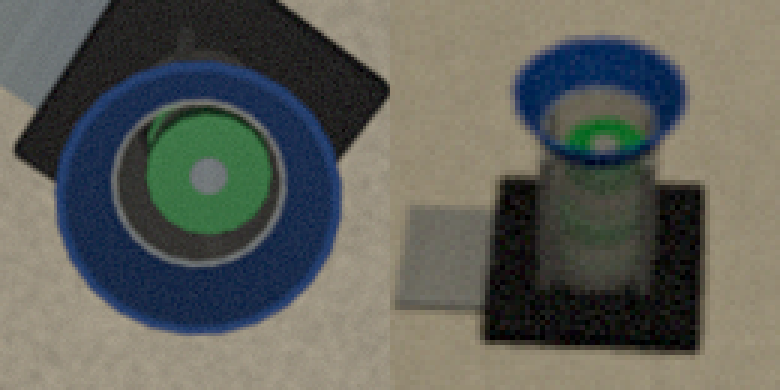

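The second capsule sits upright on the first: its cap is at z≈88–90 against an expected 92. The orange capsule hasn't moved, and the gripper is clear.

```bash
python3 -c "
from cell import robot, cams
print(robot.close_job())"
```

```text
the job is handed in; nothing more can be done
None
```

Both green capsules are in the tube, coloured half up, the second resting on the first, and the job was handed in at about 15 s with the orange capsule, blue capsule and soap bottle left untouched.

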